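# Slide the test cassette along the reader's rail into its corner pocket

### The arm

A 7-joint arm with a two-finger parallel gripper is mounted at the origin on the work surface. World frame = base frame: x ahead of the robot, y to its left, z up, the work surface at z = 0. Lengths are in m, angles in rad, forces in N, time in s.
With the tool pointing down it reaches from about 0.4 to 0.875 m from the base axis. Payload 6.5 kg.
Tool frame: the origin (TCP) lies at the centre of the arm's flange, where the gripper is bolted on; the fingertips stand 166 mm ahead of it and the grasp point (between the pads) lies r.tcp_to_grasp ahead of it (r.tcp_to_grasp is the distance from the TCP to the grasp point, in m); z points along the fingers, y is the line along which they close (so a half turn about z gives the same grasp; the last joint's range is limited). The gripper opens to 88 mm and grips with 3 to 60 N. Pads are 18 mm wide; open, the fingers measure 123 mm over their backs; the gripper's body (75 mm by 187 mm) begins 45 mm behind the grasp point.
Start: joints at [-1.296, 0.536, -0.004, 1.538, 0.003, 1.067, -0.071], TCP at [0.217, 0.613, 0.405] pointing down, gripper open.
Joint ranges: [-2.7, 2.7], [-0.37, 2.16], [-1.27, 1.26], [0.24, 2.4], [-1.31, 4.45], [0.19, 1.91], [-2.76, 2.76]. Speed limits (rad/s): [2.39, 2.39, 3.14, 3.14, 3.14, 3.14, 3.14].

### API

Orientations are given as a rotation vector (axis times angle).
In Python, from workcell import sense, capture, r, spotter gives the robot as it stands.
- The arm moves only by the tool step_arm, never from a script. Its argument "steps" is a list that holds one entry, the list of rows, each a list of 7 numbers: the shift along the tool's x, y, z as a fraction of full scale, then the turn, a rotation vector about the tool's x, y, z as a fraction of full scale, then the gripper command: -1 is shut, 1 is fully open, values between are in proportion. In form: [[[dx, dy, dz, ax, ay, az, jaw], ...]]. A call has 1 to 8 rows; each row shifts and turns the commanded pose from where the row before left it, along the tool's axes as they then stand; what a row does not reach is not made up. Full scale, the value 1, is 750 mm for a shift and 30 degrees for a turn. A row lasts 1/8 s, in which the tool goes at most 62.5 mm and 10.7 degrees, less where a joint would pass 70% of its speed; a pose out of reach is approached as far as the arm can. A call with a number of a shift or a turn outside -1 to 1 is refused whole. A call with a gripper value outside its range is refused whole. The fingers move at their own pace and stop on an object; "newtons" is the grip in N (left out, the last holds). Time passes only in rows, so rows that do not move let the fingers close. It gives the time, the measured TCP pose, the force, the opening and the grip force at its end, in the units of the state.
- sense(): the state, without advancing time (a new reading comes with each control period).
- capture(name): name is "scene" or "top" or "wrist"; returns a dict with "frame" (420x560x3 uint8, blue, green, red), "fx", "fy", "cx", "cy" (pixels), "xyz" and "attitude" of the camera in the world. Camera axes: x right, y down, z forward; pixel columns grow to the right and rows downward; lengths in m; the calibration is good to about 2 mm. The wrist camera is an equidistant fisheye: a pixel r from the principal point sees the ray r / f radians off the axis. A picture is of the moment at which its call begins. There is no depth.
- r.sign_off(): hands the job in; it is judged then, once.
Trained networks look in the newest picture that a camera, given by its name, has taken for a name from the list of things; names that differ only in an ending like _2 or _b are one class to them, and where a whole thing is asked for, a point or a joint stands for the part that bears it (a point fixed in the world has none). Each returns a list of dicts, best first, with "p" (0 to 1); they miss things now and then, are a little off and sometimes report something else, mostly with a low value. They report only what shows in the picture. A call takes as long as a camera call. They do not tell look-alikes from the thing itself.
- spotter.outline_of(camera, query): "pixels" (420x560 bool, what is visible of it) and "location" ([column, row] in pixels, amid what is visible of it).
- spotter.tip_of(camera, query): "location" ([column, row] in pixels: a listed point, or the origin of a listed thing).
The state is a dict: "time_s": time; "q": joint angles; "dq": joint speeds; "tau": joint torques, N m; "ee_pos": TCP position; "tool_rot": TCP orientation; "ft_force": force on the tool from outside, world axes, zero at the start; "ft_torque": the same for the moment, N m; "opening": finger opening in m; "gripper_force": force on a finger pad.
Only numpy, scipy, OpenCV 4.12 (cv2) and the standard library are available. Lean on these libraries where they do the work, as an engineer would, in place of code of your own. Each camera call takes 0.05 s, during which the arm holds its last target. There are 200 camera calls.

### The job

On the reader's loading deck, push the long white cassette straight back with the closed fingertips until its whole long side lies flat against the back rail, then, keeping it pinned to the rail, drag it along into the corner pocket on its side of the centre stop until it sits fully home, touching both rail and stop. Do it gently with touch alone: never grip, lift or tip the cassette, and leave everything else where it stands, the short cassette too. Finish with the hand clear.

Things in the scene. Friction and masses are not known exactly. Their poses are not given: they have to be found in the camera images.
- cassette: The long white plastic cassette, a shallow open tray 46 mm (x) by 70 mm (y, its long side) by 18 mm high, about 60 g, loose on the deck left or right of the stop, up to 0.35 rad askew, with 60 mm or more to slide. Origin at the centre of its underside, z up; its +x side is the one nearest the rail. A finger well is sunk in its top (see well).
- well (a point): Centre of the floor of the long cassette's finger well, 8 mm above its underside. The well measures 34 mm (x) by 50 mm (y) inside, its walls are 10 mm high, 6 mm thick along x and 10 mm along y. Axes as the cassette's.
- stop: Fixed aluminium centre stop on the deck, a corner pocket on either side (+y, -y). Origin on the rail's robot-side face at deck-top height, in the stop's middle; y along the rail, +x away from the robot, z up. Its wall is 16 mm thick (y -8 to +8), 24 mm high, and reaches 58 mm from the rail towards the robot. A block 26 mm high sits behind the rail.
- pocket_left (a point): Where the cassette's origin lies when fully home in the +y pocket: 23 mm in front of the rail, 43 mm from the stop's middle, deck-top height; axes as the stop's. A lip 12 mm high and 8 mm thick, round-ended, runs in front of the pocket out to 38 mm from the stop's middle, its inner face 50 mm from the rail, so the 46 mm cassette enters only along the rail.
- pocket_right (a point): The same for the -y pocket, the mirror image.
- deck: The fixed dark grey loading deck, a slab 200 mm (x) by 460 mm (y) by 12 mm thick; origin on the table surface, slab from x = -110 to +90 mm, top at z = 12 mm. The straight steel back rail runs its whole length in y, its robot-side face at x = +60 mm, 10 mm thick, its top 34 mm above the table (22 mm above the deck). Same yaw as the stop.
- short_cassette: Bystander, to leave alone: the short white cassette, 46 mm (x) by 44 mm (y) by 18 mm high with a smaller well, loose on the deck on the other side of the stop from the long one. Origin at the centre of its underside.
- vial: Bystander: small capped vial, 22 mm across, 45 mm high, standing on the deck's robot-side edge in front of the stop; origin at the centre of its underside.
- white_bottle: Bystander: white bottle on the table, 54 mm across, 110 mm high; origin at the centre of its underside.
- tube_rack: Bystander: white rack of capped tubes to the right of the deck, 70 by 160 mm, 82 mm high; origin at the centre of its underside.
- tip_box: Bystander: grey box with a clear lid to the left of the deck, 80 by 115 by 65 mm high; origin at the centre of its underside.
Not all that is in view belongs to the job. What is shaped like the cassette but green or red is not meant.

How it is judged:
On the way:
1. the long cassette lies flat against the rail (gap under 2.5 mm, within 0.06 rad) while still more than 40 mm short of home (x of cassette in the frame of stop above -0.0255 m and angle between the y axis of cassette and the y axis of stop, either way round below 0.06 rad and (y of cassette in the frame of stop above 0.083 m or y of cassette in the frame of stop below -0.083 m) and z of cassette in the frame of stop between -0.003 and 0.003 m and angle between cassette's own z axis and vertical below 0.06 rad), for 0.2 s.
At the end, for the whole second after the job is handed in: The long cassette lies flat on the deck at rest, its long side within 2.5 mm of the rail and 0.06 rad of parallel, its end within 2.5 mm of the stop wall, and every other thing is within 12 mm of where it stood (x of cassette in the frame of stop above -0.0255 m and angle between the y axis of cassette and the y axis of stop, either way round below 0.06 rad and (y of cassette in the frame of stop between 0.035 and 0.0455 m or y of cassette in the frame of stop between -0.0455 and -0.035 m) and z of cassette in the frame of stop between -0.003 and 0.003 m and angle between cassette's own z axis and vertical below 0.06 rad and distance of each of short_cassette, vial, white_bottle, tube_rack, tip_box from where it was at the start of the episode below 0.012 m and linear speed of cassette below 0.01 m/s); the robot touches nothing.
It fails at once if the cassette is lifted more than 6 mm off the deck (z of cassette in the frame of stop above 0.006 m).
It fails at once if the cassette is tipped by more than 0.25 rad (angle between cassette's own z axis and vertical above 0.25 rad).
It fails at once if the cassette is off the rail by more than 6 mm in the last 35 mm before home (x of cassette in the frame of stop below -0.029 m and y of cassette in the frame of stop between -0.078 and 0.078 m).
It fails at once if the fingers pinch or ram the cassette with more than 35 N (contact force between the fingers and cassette above 35 N).
It fails at once if any bystander is moved more than 12 mm (distance of any of short_cassette, vial, white_bottle, tube_rack, tip_box from where it was at the start of the episode above 0.012 m).
It also fails if it takes over 45 s, if anything falls off the work surface, if the arm or the gripper's body presses on something with over 40 N, if the wrist force passes 120 N, or if a joint passes its speed limit or range.

## Working session

There is one attempt and no reset: what is moved stays moved. The work goes in short steps, Python scripts to look and compute and a tool call to move; the robot and the scene stay as the last step left them, time stands still between calls to the robot, and variables do not carry over. Pictures are saved under pics/ and viewed, at most 10 in all, crops included, and the job is handed in when it is done.

Besides the shell and the picture viewer there is one more tool, called after ">>>" by a JSON object that holds its "method" and its "body". step_arm: Moves the arm, as the interface text tells. Shift numbers are shares of 750 mm and turn numbers shares of 30 degrees, none past 1 either way. Its arguments: {"type":"object","properties":{"steps":{"type":"array"},"newtons":{"type":"number"}},"required":["steps"]}

```bash
mkdir -p pics; cat > h.py <<'E'
import numpy as np, cv2
from scipy.spatial.transform import Rotation as R
from workcell import sense, capture, r, spotter
def ray(c,px):
    a=np.asarray(c["attitude"],float)
    M=a if a.shape==(3,3) else (R.from_rotvec(a).as_matrix() if a.size==3 else R.from_quat(a).as_matrix())
    return M@np.array([(px[0]-c["cx"])/c["fx"],(px[1]-c["cy"])/c["fy"],1.])
def at(c,px,z):
    d=ray(c,px);o=np.array(c["xyz"]);return o+d*(z-o[2])/d[2]
E
python3 - <<'E'
from h import *
s=sense();print(s["ee_pos"],s["tool_rot"],s["opening"],s["ft_force"],r.tcp_to_grasp,s["time_s"])
for n in("top","scene"):
    c=capture(n);cv2.imwrite(f"pics/{n}.png",c["frame"]);print(n,c["xyz"],c["attitude"],c["fx"])
    for q,z in(("cassette",.03),("well",.02),("stop",.012),("pocket_left",.012),("pocket_right",.012),("deck",0),("short_cassette",.012),("vial",0),("white_bottle",0),("tube_rack",0),("tip_box",0)):
        for t in spotter.tip_of(n,q)[:2]: print(q,round(t["p"],2),np.round(t["location"]),at(c,t["location"],z).round(3))
E
```

```text
[0.21712922 0.61231432 0.40387274] [-5.32519725e-01 -3.09595562e+00  2.67377357e-03] 0.08817153358004604 [ 0.03533066 -0.14299957  0.04791531] 0.1473 0.0
top [0.30954309 0.04839102 1.438055  ] [-2.10977646  2.15610677 -0.18116317] 496.14546045362073
cassette 0.94 [239. 229.] [0.515 0.153 0.03 ]
cassette 0.9 [246. 292.] [0.333 0.135 0.03 ]
well 0.86 [246. 293.] [0.333 0.136 0.02 ]
well 0.83 [206. 152.] [0.747 0.251 0.02 ]
stop 0.67 [285. 199.] [0.602 0.019 0.012]
stop 0.45 [236. 226.] [0.527 0.166 0.012]
pocket_left 0.86 [276. 206.] [0.581 0.047 0.012]
deck 0.59 [292. 218.] [ 0.549 -0.     0.   ]
short_cassette 0.83 [344. 225.] [ 0.522 -0.149  0.012]
vial 0.49 [297. 248.] [ 0.459 -0.01   0.   ]
white_bottle 0.89 [167. 212.] [0.574 0.369 0.   ]
white_bottle 0.26 [426. 206.] [ 0.576 -0.396  0.   ]
tube_rack 0.93 [425. 211.] [ 0.561 -0.392  0.   ]
tip_box 0.92 [164. 264.] [0.422 0.374 0.   ]
tip_box 0.68 [427. 210.] [ 0.563 -0.398  0.   ]
scene [ 0.94501866 -0.48772263  1.07193693] [-2.44105833 -0.86661513  0.24387133] 511.68675489682744
cassette 0.94 [271. 114.] [0.332 0.253 0.03 ]
cassette 0.9 [370.  97.] [0.507 0.48  0.03 ]
well 0.64 [239. 148.] [0.337 0.115 0.02 ]
well 0.61 [270. 112.] [0.321 0.265 0.02 ]
stop 0.96 [295. 233.] [0.605 0.01  0.012]
pocket_left 0.59 [297. 214.] [0.578 0.054 0.012]
pocket_right 0.93 [280. 240.] [ 0.591 -0.029  0.012]
deck 0.75 [277. 224.] [0.554 0.006 0.   ]
short_cassette 0.63 [228. 258.] [ 0.527 -0.142  0.012]
vial 0.7 [245. 207.] [ 0.462 -0.006  0.   ]
white_bottle 0.82 [368. 141.] [0.58  0.365 0.   ]
white_bottle 0.27 [228. 263.] [ 0.531 -0.145  0.   ]
tube_rack 0.93 [163. 357.] [ 0.571 -0.394  0.   ]
tube_rack 0.67 [279. 238.] [ 0.581 -0.02   0.   ]
tip_box 0.78 [320. 109.] [0.41  0.378 0.   ]
```

```bash
python3 - <<'E'
import cv2
a=cv2.imread("pics/top.png");cv2.imwrite("pics/topc.png",cv2.resize(a[170:275,195:395],None,fx=4,fy=4,interpolation=cv2.INTER_CUBIC))
E
```

```text
(no output)
```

View pics/topc.png

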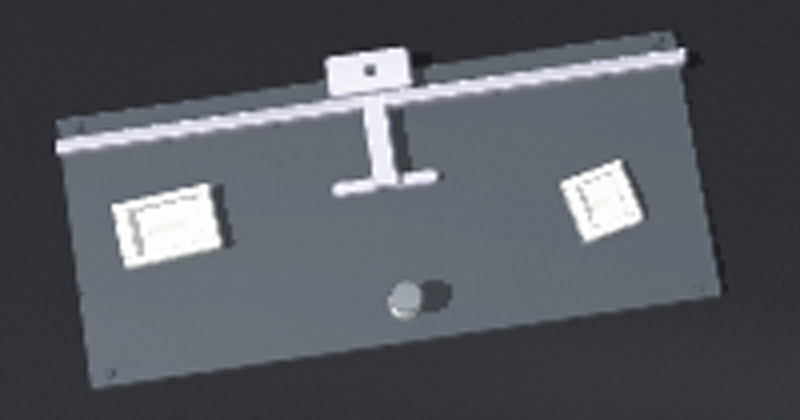

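View pics/scene.png

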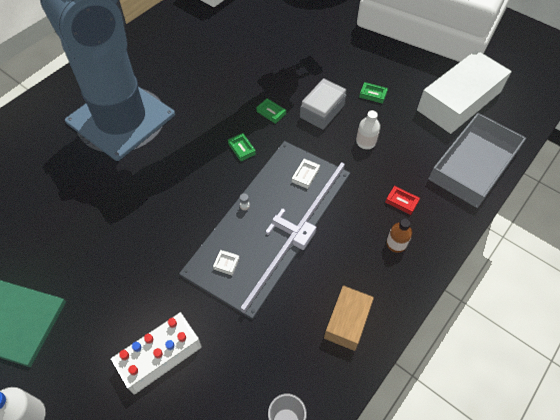

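The top crop shows the long white cassette left of the stop at crop (167,225), which is full-image (237,226). The short one is at (602,200), the vial at (405,298), and the rail runs from (57,150) to (685,58). In the scene view the green and red look-alikes are off the deck.

```bash
python3 - <<'E'
from h import *
c=capture("top");g=c["frame"].min(2).astype(float)
# rail bottom edge: per column, subpixel
P=[]
for u in list(range(212,272))+list(range(300,362)):
    v0=(150-(u*4-195*4-57)*90/628)/4+170
    vs=np.arange(int(v0)-4,int(v0)+6); col=g[vs,u]; k=col.argmax()
    lo=np.median(col[-2:]);th=(col[k]+lo)/2
    for i in range(k,len(vs)-1):
        if col[i]>=th>col[i+1]:
            P.append(at(c,(u,vs[i]+(col[i]-th)/(col[i]-col[i+1])),.012));break
P=np.array(P);f=np.polyfit(P[:,1],P[:,0],1);res=P[:,0]-np.polyval(f,P[:,1]);print("rail x=a*y+b",f,res.std(),"yaw",-np.arctan(f[0]))
G=cv2.resize(c["frame"],None,fx=8,fy=8,interpolation=cv2.INTER_CUBIC).min(2)
n,l,st,ce=cv2.connectedComponentsWithStats((G>165).astype(np.uint8))
for px in((237,226),(345,220)):
    i=l[int(px[1]*8)-4:int(px[1]*8)+4,int(px[0]*8)-4:int(px[0]*8)+4].max()
    # use nearest large comp
    d=[(np.hypot(*(ce[k]/8-px)),k) for k in range(1,n) if st[k,4]>2000];k=min(d)[1]
    cnt=max(cv2.findContours((l==k).astype(np.uint8),0,2)[0],key=cv2.contourArea)
    b=cv2.boxPoints(cv2.minAreaRect(cnt));b=(b+.5)/8-.5
    W=np.array([at(c,p,.03)[:2] for p in b]);e=np.diff(W,axis=0)
    print(W.mean(0),np.linalg.norm(e,axis=1)[:2],np.arctan2(e[:2,1],e[:2,0]))
for n_ in("stop","cassette"):
    for cam in("top","scene"):
        if cam=="scene":cc=capture(cam)
        else: cc=c
        for o in spotter.outline_of(cam,n_)[:2]:print(n_,cam,o["p"],np.round(o["location"]),o["pixels"].sum())
for n_,px in(("stop T end",((382*1.)/4+195,186/4+170)),("stop root",(374/4+195,97/4+170)),("lipL",(335/4+195,189/4+170)),("lipR",(438/4+195,176/4+170)),("vial",(405/4+195,295/4+170))):
    print(n_,at(c,px,{"s":.036,"l":.024,"v":.05}[n_[0]]))
E
```

```text
rail x=a*y+b [-0.12585932  0.6112969 ] 0.0005235947235237997 yaw 0.1252010066110486
[0.52270542 0.16235828] [0.07289888 0.0488003 ] [-1.36156011 -2.92934438]
[ 0.53386382 -0.15044965] [0.0474861  0.04864091] [-1.20796038 -2.80829258]
stop top 0.73 [289. 195.] 428
stop scene 0.81 [297. 228.] 724
cassette top 0.94 [112. 242.] 452
cassette top 0.88 [201. 150.] 364
cassette scene 0.89 [369.  94.] 359
cassette scene 0.79 [403. 198.] 547
stop T end [0.54588877 0.00592327 0.036     ]
stop root [0.61116593 0.00998495 0.036     ]
lipL [0.54645645 0.03956326 0.024     ]
lipR [ 0.55435862 -0.03512063  0.024     ]
vial [ 0.46551694 -0.0077689   0.05      ]
```

>>> {"method": "step_arm", "body": {"steps": [[[0,0,0,0,0,-0.297,-1],[0,0,0,0,0,-0.297,-1],[0,0,0,0,0,-0.297,-1],[-0.0328,-0.0646,0,0,0,0,-1],[-0.0328,-0.0646,0,0,0,0,-1],[-0.0328,-0.0646,0,0,0,0,-1],[-0.0328,-0.0646,0,0,0,0,-1],[-0.0328,-0.0646,0,0,0,0,-1]]], "newtons": 10}}

```text
time_s: 2.55
ee_pos: [0.3705, 0.3861, 0.405]
tool_rot: [-0.197, 3.135, 0.001]
ft_force: [0.6, 0.4, 0.1]
opening: 0.0107
gripper_force: 0.0
```

>>> {"method": "step_arm", "body": {"steps": [[[-0.0328,-0.0646,0,0,0,0,-1],[-0.0328,-0.0646,0,0,0,0,-1],[-0.0328,-0.0646,0,0,0,0,-1],[-0.0328,-0.0646,0,0,0,0,-1],[-0.0328,-0.0646,0,0,0,0,-1],[0,0,0.06,0,0,0,-1],[0,0,0.06,0,0,0,-1],[0,0,0,0,0,0,-1]]]}}

```text
time_s: 3.55
ee_pos: [0.5208, 0.1623, 0.3123]
tool_rot: [0.197, -3.129, 0.003]
ft_force: [-0.5, -0.7, 0.6]
opening: 0.0009
gripper_force: 0.0
```

```bash
cat >> h.py <<'E'
YAW=0.125
def state():
    s=sense();T=R.from_rotvec(s["tool_rot"]).as_matrix()
    print("t",round(s["time_s"],2),"pos",np.round(s["ee_pos"],4),"tip",np.round(np.array(s["ee_pos"])+T[:,2]*.166,4),"yaw",round(np.arctan2(-T[0,1],T[1,1]),4),"zax",T[:,2].round(3),"F",np.round(s["ft_force"],1),"op",round(s["opening"],4));return s,T
def move(target,yaw=YAW):
    "tip target -> tool frame fraction"
    s,T=state();d=T.T@(np.array(target)-(np.array(s["ee_pos"])+T[:,2]*.166));Rt=R.from_matrix(np.c_[[-np.cos(yaw),-np.sin(yaw),0],[-np.sin(yaw),np.cos(yaw),0],[0,0,-1]])
    print("shift frac",(d/.75).round(4),"turn frac",(np.degrees((R.from_matrix(T).inv()*Rt).as_rotvec())/30).round(4))
E
python3 - <<'E'
from h import *
move([.522,.162,.06])
c=capture("wrist");cv2.imwrite("pics/w1.png",c["frame"]);print({k:v for k,v in c.items() if k!="frame"})
for q in("cassette","well","stop"):print(q,[(round(t["p"],2),np.round(t["location"],1)) for t in spotter.tip_of("wrist",q)[:2]])
E
```

```text
t 3.55 pos [0.5208 0.1623 0.3123] tip [0.5198 0.1619 0.1463] yaw 0.1258 zax [-0.006 -0.002 -1.   ] F [-0.5 -0.7  0.6] op 0.0009
shift frac [-3.70e-03 -1.00e-04  1.15e-01] turn frac [-0.003  -0.0119  0.0015]
{'fx': 325.19226210127806, 'fy': 325.19226210127806, 'cx': 278.47281558237495, 'cy': 207.2723719690461, 'xyz': array([0.44843189, 0.15232827, 0.29225567]), 'attitude': array([1.94111161, 2.2036474 , 0.31217331])}
cassette [(0.62, array([275., 201.])), (0.57, array([427.3,   2.2]))]
well [(0.85, array([278.5, 204.5])), (0.68, array([  7.9, 181.3]))]
stop [(0.65, array([123.6, 255.7]))]
```

View pics/w1.png

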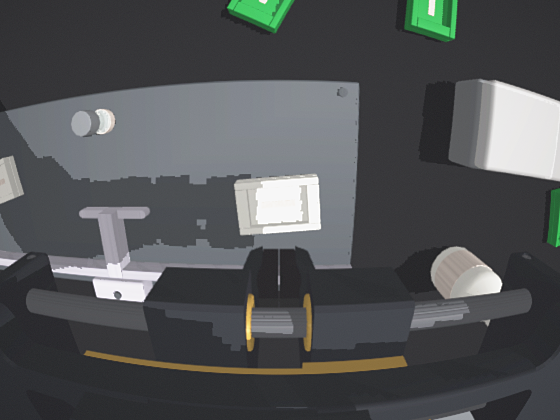

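The wrist view shows the long cassette with corners near (236,180), (318,175), (321,229) and (240,234), with its well at (278,204). The fingertips are closed in front of it at (279,255), and the stop is at (115,235).

```bash
cat >> h.py <<'E'
def atw(c,px,z):
    v=np.array([px[0]-c["cx"],px[1]-c["cy"]]);n=np.hypot(*v);th=n/c["fx"]
    d=R.from_rotvec(c["attitude"]).as_matrix()@np.r_[np.sin(th)*v/max(n,1e-9),np.cos(th)];o=np.array(c["xyz"]);return o+d*(z-o[2])/d[2]
E
python3 - <<'E'
from h import *
c=capture("wrist")
G=cv2.resize(c["frame"],None,fx=4,fy=4,interpolation=cv2.INTER_CUBIC).min(2)[640:980,880:1340]
n,l,st,ce=cv2.connectedComponentsWithStats((G>130).astype(np.uint8));k=1+st[1:,4].argmax()
cnt=max(cv2.findContours((l==k).astype(np.uint8),0,2)[0],key=cv2.contourArea)
px=(cnt[:,0]+[880,640]+.5)/4-.5
W=np.array([atw(c,p,.03)[:2] for p in px],np.float32)*1000
b=cv2.boxPoints(cv2.minAreaRect(W));e=np.diff(b,axis=0)
print("cassette",b.mean(0),np.linalg.norm(e,axis=1),np.arctan2(e[:,1],e[:,0]))
print("well",atw(c,(278.5,204.5),.02))
for p in((113,266),(115,214),(82,212),(148,212)):print(p,atw(c,p,.036 if 110<p[0]<120 else .024).round(4))
for p in((20,262),(160,270)):print(p,atw(c,p,.034).round(4))
E
```

```text
cassette [522.2289  160.66736] [70.847275 50.129597 70.847275] [-1.3638734   0.20692365  1.7777194 ]
well [0.53073073 0.16359164 0.02      ]
(113, 266) [0.6091 0.009  0.036 ]
(115, 214) [0.5538 0.0149 0.036 ]
(82, 212) [ 0.5618 -0.0311  0.024 ]
(148, 212) [0.5519 0.0442 0.024 ]
(20, 262) [ 0.6335 -0.1283  0.034 ]
(160, 270) [0.6051 0.0594 0.034 ]
```

```bash
python3 -c "
from h import *
move([.524,.161,.045])"
```

```text
t 3.8 pos [0.5228 0.1632 0.3167] tip [0.5234 0.1634 0.1507] yaw 0.126 zax [ 0.003  0.001 -1.   ] F [ 0.   0.  -0.5] op 0.0005
shift frac [ 1.00e-04 -3.50e-03  1.41e-01] turn frac [0.0017 0.0064 0.002 ]
```

>>> {"method": "step_arm", "body": {"steps": [[[0,-0.0035,0.04,0,0,0,-1],[0,0,0.04,0,0,0,-1],[0,0,0.04,0,0,0,-1],[0,0,0.02,0,0,0,-1],[0,0,0,0,0,0,-1],[0,0,0,0,0,0,-1],[0,0,0,0,0,0,-1]]]}}

```text
time_s: 4.68
ee_pos: [0.5229, 0.1604, 0.2109]
tool_rot: [-0.197, 3.133, 0.001]
ft_force: [-0.4, -1.0, 0.2]
opening: 0.0001
gripper_force: 0.0
```

```bash
python3 -c "
from h import *
move([.524,.161,.024])
c=capture('wrist');cv2.imwrite('pics/w2.png',cv2.resize(c['frame'][150:300,180:380],None,fx=4,fy=4))"
```

```text
t 4.67 pos [0.5229 0.1604 0.2109] tip [0.5232 0.1605 0.0449] yaw 0.1257 zax [ 0.002  0.001 -1.   ] F [-0.4 -1.   0.2] op 0.0001
shift frac [-0.001   0.0005  0.0278] turn frac [0.0009 0.0037 0.0013]
```

View pics/w2.png

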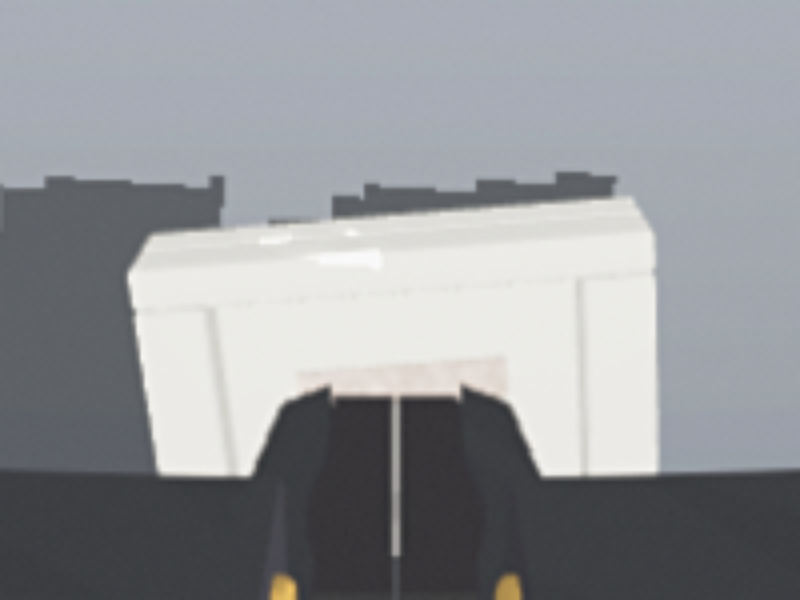

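The crop shows the fingertips centred over the well: the tips span columns 320–470 and the well walls are at about 215 and 580. Next I lower them in.

>>> {"method": "step_arm", "body": {"steps": [[[-0.001,0.0005,0.007,0,0,0,-1],[0,0,0.007,0,0,0,-1],[0,0,0.007,0,0,0,-1],[0,0,0.006,0,0,0,-1],[0,0,0,0,0,0,-1],[0,0,0,0,0,0,-1]]]}}

```text
time_s: 5.48
ee_pos: [0.5232, 0.1607, 0.1895]
tool_rot: [-0.197, 3.135, 0.0]
ft_force: [-1.1, -0.1, -0.3]
opening: 0.0004
gripper_force: 0.0
```

```bash
python3 -c "
from h import *
move([.524,.161,.024])"
```

```text
t 5.47 pos [0.5232 0.1607 0.1895] tip [0.5232 0.1607 0.0235] yaw 0.1258 zax [ 0.  0. -1.] F [-1.1 -0.1 -0.3] op 0.0004
shift frac [-0.0011  0.0003 -0.0007] turn frac [-0.      0.0002  0.0015]
```

>>> {"method": "step_arm", "body": {"steps": [[[-0.006,0,0,0,0,0,-1],[-0.006,0,0,0,0,0,-1],[-0.006,0,0,0,0,0,-1],[-0.006,0,0,0,0,0,-1],[-0.006,0,0,0,0,0,-1],[-0.006,0,0,0,0,0,-1],[-0.006,0,0,0,0,0,-1],[-0.006,0,0,0,0,0,-1]]]}}

```text
time_s: 6.48
ee_pos: [0.5591, 0.1652, 0.1895]
tool_rot: [0.197, -3.135, 0.0]
ft_force: [-0.8, -0.9, -0.7]
opening: 0.0006
gripper_force: 0.3
```

>>> {"method": "step_arm", "body": {"steps": [[[-0.004,0,0,0,0,0,-1],[-0.004,0,0,0,0,0,-1],[0,0,0,0,0,0,-1]]]}}

```text
time_s: 6.85
ee_pos: [0.565, 0.1659, 0.1895]
tool_rot: [-0.197, 3.135, 0.0]
ft_force: [-0.4, 1.1, -0.3]
opening: 0.0006
gripper_force: 0.0
```

```bash
python3 -c "
from h import *
move([.58,.168,.0235])
c=capture('wrist');cv2.imwrite('pics/w3.png',cv2.resize(c['frame'][150:300,180:380],None,fx=4,fy=4))"
```

```text
t 6.85 pos [0.565  0.1659 0.1895] tip [0.5651 0.166  0.0235] yaw 0.1257 zax [ 0.  0. -1.] F [-0.4  1.1 -0.3] op 0.0006
shift frac [-0.02    0.0002  0.    ] turn frac [0.0001 0.0009 0.0013]
```

View pics/w3.png

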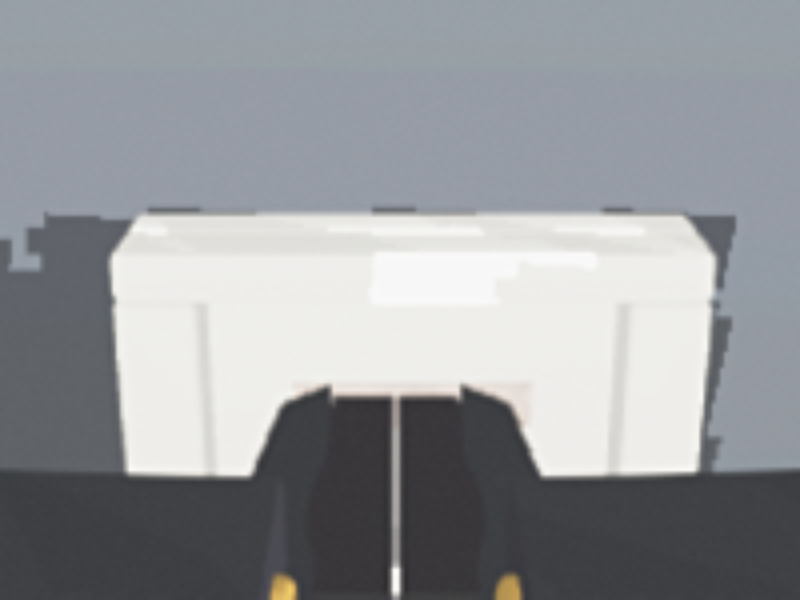

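The cassette is now square to the tool, with its robot-side top edge level at row 213. About 10 mm remains to the rail, so I continue in small steps and watch the force.

>>> {"method": "step_arm", "body": {"steps": [[[-0.003,0,0,0,0,0,-1],[-0.003,0,0,0,0,0,-1],[-0.002,0,0,0,0,0,-1],[0,0,0,0,0,0,-1]]]}}

```text
time_s: 7.4
ee_pos: [0.5698, 0.1666, 0.1892]
tool_rot: [0.198, -3.132, 0.001]
ft_force: [-5.7, 0.1, 3.0]
opening: 0.0004
gripper_force: 2.6
```

>>> {"method": "step_arm", "body": {"steps": [[[-0.002,0,0,0,0,0,-1],[0,0,0,0,0,0,-1]]]}}

```text
time_s: 7.65
ee_pos: [0.5703, 0.1667, 0.189]
tool_rot: [0.198, -3.13, 0.001]
ft_force: [-8.3, -0.6, 6.8]
opening: 0.0003
gripper_force: 4.4
```

>>> {"method": "step_arm", "body": {"steps": [[[-0.002,0,0,0,0,0,-1],[0,0,0,0,0,0,-1]]]}}

```text
time_s: 7.9
ee_pos: [0.5708, 0.1668, 0.1887]
tool_rot: [0.198, -3.127, 0.002]
ft_force: [-12.2, -2.5, 8.8]
opening: 0.0003
gripper_force: 6.1
```

>>> {"method": "step_arm", "body": {"steps": [[[0.001,0,-0.002,0,0,0,-1],[0,0,0,0,0,0,-1]]]}}

```text
time_s: 8.15
ee_pos: [0.5705, 0.1667, 0.1896]
tool_rot: [0.198, -3.128, 0.002]
ft_force: [-7.6, -0.7, -0.7]
opening: 0.0002
gripper_force: 3.8
```

```bash
python3 -c "
from h import *
s,T=state()
tip=np.array(s['ee_pos'])+T[:,2]*.166
print('perp',(0.6113-.1259*tip[1]-tip[0])*.992, 'ystop', (tip[:2]-[.610,.011])@[-.1247,.992])
c=capture('top');cv2.imwrite('pics/t2.png',cv2.resize(c['frame'][180:250,200:310],None,fx=7,fy=7,interpolation=cv2.INTER_CUBIC))"
```

```text
t 8.15 pos [0.5705 0.1667 0.1896] tip [0.5694 0.1664 0.0236] yaw 0.1263 zax [-0.007 -0.002 -1.   ] F [-7.6 -0.7 -0.7] op 0.0002
perp 0.020823208619457256 ystop 0.15927105635509056
```

View pics/t2.png

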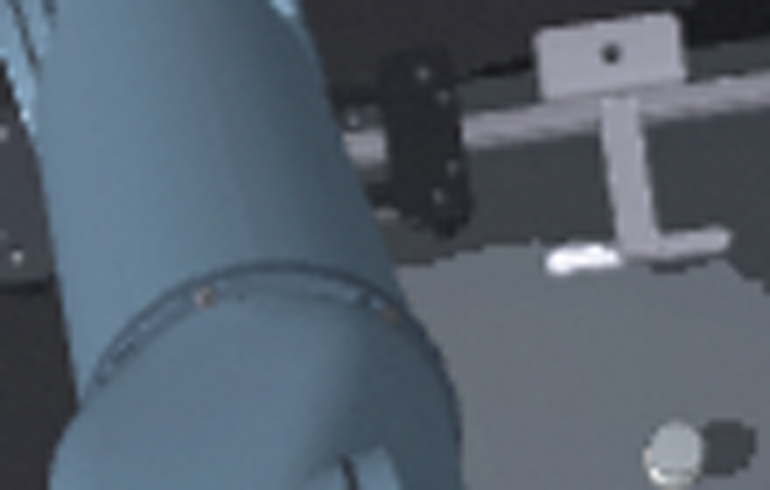

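The top view is mostly blocked by the arm; the stop shows at (625,180) and the vial is untouched at (675,455). I'll measure the gap with the wrist camera.

```bash
python3 -c "
from h import *
s,T=state()
c=capture('wrist');f=c['frame'];cv2.imwrite('pics/w4.png',cv2.resize(f[160:300,60:460],None,fx=2,fy=2,interpolation=cv2.INTER_CUBIC))
n=np.array([.992,.1247])
for u in (220,240,270,300,320,345):
    col=f[190:250,u].min(1).astype(int);d=np.diff(col);k=np.argsort(-abs(d))[:3]
    print(u,[(190+i+.5,d[i],'stopx@.012 %.4f @.03 %.4f'%tuple((atw(c,(u,190+i+.5),z)[:2]-[.610,.011])@n for z in(.012,.03))) for i in sorted(k)])
"
```

```text
t 8.2 pos [0.5705 0.1667 0.1896] tip [0.5693 0.1664 0.0236] yaw 0.1262 zax [-0.007 -0.002 -1.   ] F [-7.6 -0.9  0.3] op 0.0005
220 [(np.float64(200.5), np.int64(-46), 'stopx@.012 -0.0506 @.03 -0.0554'), (np.float64(202.5), np.int64(69), 'stopx@.012 -0.0495 @.03 -0.0545'), (np.float64(203.5), np.int64(48), 'stopx@.012 -0.0490 @.03 -0.0540')]
240 [(np.float64(202.5), np.int64(28), 'stopx@.012 -0.0496 @.03 -0.0545'), (np.float64(203.5), np.int64(43), 'stopx@.012 -0.0490 @.03 -0.0540'), (np.float64(207.5), np.int64(-25), 'stopx@.012 -0.0469 @.03 -0.0522')]
270 [(np.float64(202.5), np.int64(52), 'stopx@.012 -0.0496 @.03 -0.0545'), (np.float64(247.5), np.int64(-38), 'stopx@.012 -0.0250 @.03 -0.0328'), (np.float64(248.5), np.int64(-97), 'stopx@.012 -0.0244 @.03 -0.0322')]
300 [(np.float64(202.5), np.int64(43), 'stopx@.012 -0.0496 @.03 -0.0545'), (np.float64(247.5), np.int64(-77), 'stopx@.012 -0.0250 @.03 -0.0328'), (np.float64(248.5), np.int64(-51), 'stopx@.012 -0.0245 @.03 -0.0323')]
320 [(np.float64(201.5), np.int64(18), 'stopx@.012 -0.0502 @.03 -0.0550'), (np.float64(202.5), np.int64(55), 'stopx@.012 -0.0496 @.03 -0.0546'), (np.float64(211.5), np.int64(22), 'stopx@.012 -0.0449 @.03 -0.0504')]
345 [(np.float64(202.5), np.int64(78), 'stopx@.012 -0.0497 @.03 -0.0546'), (np.float64(203.5), np.int64(22), 'stopx@.012 -0.0492 @.03 -0.0541'), (np.float64(207.5), np.int64(-22), 'stopx@.012 -0.0470 @.03 -0.0523')]
```

View pics/w4.png

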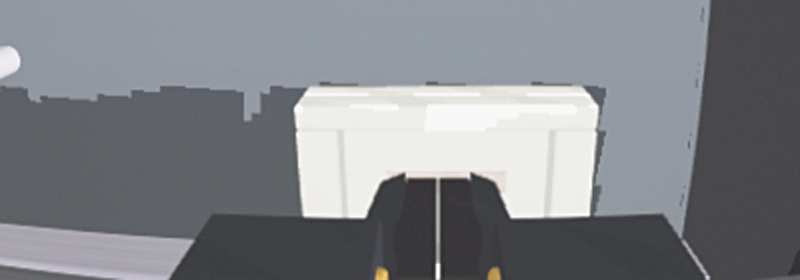

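The cassette lies square, near base edge at about row 202 of the full image. The rail shows at lower left, near full-image (60–150, 275), so I'll measure the rail in this same camera.

```bash
python3 -c "
from h import *
c=capture('wrist');f=c['frame']
n=np.array([.992,.1247])
for u in (20,40,60,80,100,120,140):
    col=f[255:310,u].min(1).astype(int);d=np.diff(col);k=[i for i in np.argsort(-abs(d))[:5]]
    print(u,[(255+i+.5,int(d[i]),'%.4f %.4f'%tuple(float((atw(c,(u,255+i+.5),z)[:2]-[.610,.011])@n) for z in(.012,.034))) for i in sorted(k)])
"
```

```text
20 [(np.float64(255.5), 8, '-0.0119 -0.0232'), (np.float64(257.5), -86, '-0.0103 -0.0218'), (np.float64(258.5), -60, '-0.0095 -0.0212'), (np.float64(278.5), -6, '0.0069 -0.0070'), (np.float64(279.5), -9, '0.0078 -0.0062')]
40 [(np.float64(256.5), 5, '-0.0128 -0.0239'), (np.float64(267.5), -13, '-0.0044 -0.0167'), (np.float64(288.5), 25, '0.0127 -0.0020'), (np.float64(289.5), 18, '0.0136 -0.0013'), (np.float64(298.5), 5, '0.0214 0.0055')]
60 [(np.float64(270.5), 29, '-0.0039 -0.0163'), (np.float64(271.5), 49, '-0.0031 -0.0156'), (np.float64(288.5), 15, '0.0102 -0.0042'), (np.float64(291.5), -50, '0.0126 -0.0021'), (np.float64(292.5), -49, '0.0135 -0.0014')]
80 [(np.float64(272.5), 24, '-0.0040 -0.0164'), (np.float64(273.5), 57, '-0.0032 -0.0157'), (np.float64(291.5), 16, '0.0104 -0.0040'), (np.float64(294.5), -73, '0.0128 -0.0019'), (np.float64(295.5), -28, '0.0136 -0.0012')]
100 [(np.float64(274.5), 30, '-0.0039 -0.0163'), (np.float64(275.5), 49, '-0.0032 -0.0157'), (np.float64(293.5), 13, '0.0101 -0.0042'), (np.float64(296.5), -32, '0.0124 -0.0022'), (np.float64(297.5), -54, '0.0132 -0.0016')]
120 [(np.float64(276.5), 55, '-0.0037 -0.0161'), (np.float64(277.5), 20, '-0.0030 -0.0155'), (np.float64(298.5), -19, '0.0123 -0.0024'), (np.float64(299.5), -63, '0.0130 -0.0017'), (np.float64(300.5), -14, '0.0138 -0.0011')]
140 [(np.float64(277.5), 21, '-0.0040 -0.0164'), (np.float64(278.5), 56, '-0.0033 -0.0158'), (np.float64(297.5), 15, '0.0101 -0.0042'), (np.float64(300.5), -26, '0.0123 -0.0023'), (np.float64(301.5), -58, '0.0131 -0.0017')]
```

In the same camera, near cassette edge to rail face is 46.1 mm, so the cassette is flat on the rail. Now I drag it along −y.

>>> {"method": "step_arm", "body": {"steps": [[[0,-0.006,0,0,0,0,-1],[0,-0.006,0,0,0,0,-1],[0,-0.006,0,0,0,0,-1],[0,-0.006,0,0,0,0,-1],[0,-0.006,0,0,0,0,-1],[0,-0.006,0,0,0,0,-1]]]}}

```text
time_s: 9.05
ee_pos: [0.5737, 0.1412, 0.1896]
tool_rot: [0.199, -3.128, -0.001]
ft_force: [-8.4, 2.0, -0.4]
opening: 0.0004
gripper_force: 3.8
```

>>> {"method": "step_arm", "body": {"steps": [[[0,-0.006,0,0,0,0,-1],[0,-0.006,0,0,0,0,-1],[0,-0.006,0,0,0,0,-1],[0,-0.006,0,0,0,0,-1],[0,-0.006,0,0,0,0,-1],[0,-0.006,0,0,0,0,-1]]]}}

```text
time_s: 9.8
ee_pos: [0.5771, 0.1144, 0.1896]
tool_rot: [0.199, -3.128, -0.001]
ft_force: [-7.0, 2.2, 0.0]
opening: 0.0003
gripper_force: 3.7
```

```bash
cat >> h.py <<'E'
def look(name):
    s,T=state();tip=np.array(s['ee_pos'])+T[:,2]*.166
    print('tip in stop',(tip[:2]-[.610,.011])@[.992,.1247],(tip[:2]-[.610,.011])@[-.1247,.992])
    c=capture('wrist');f=c['frame'];cv2.imwrite('pics/%s.png'%name,cv2.resize(f[160:300,60:460],None,fx=2,fy=2,interpolation=cv2.INTER_CUBIC))
    return c
E
python3 -c "
from h import *
look('w5')"
```

```text
t 9.8 pos [0.5771 0.1144 0.1896] tip [0.5759 0.1144 0.0236] yaw 0.1273 zax [-0.007  0.    -1.   ] F [-7.   2.2  0. ] op 0.0003
tip in stop -0.020931190015801786 0.10686394392922588
```

View pics/w5.png

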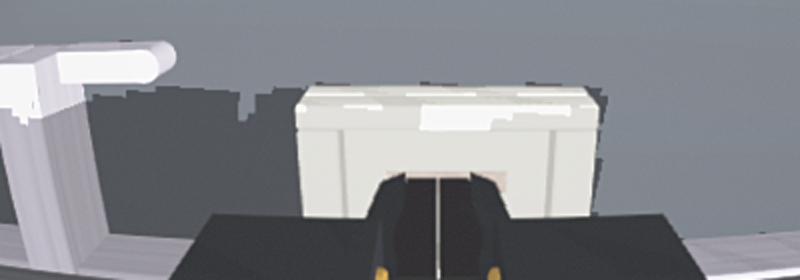

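The cassette travels with the fingers at columns 297–598, and the lip at row 80 lies clear of its path. I continue the drag.

>>> {"method": "step_arm", "body": {"steps": [[[0,-0.006,0,0,0,0,-1],[0,-0.006,0,0,0,0,-1],[0,-0.006,0,0,0,0,-1],[0,-0.006,0,0,0,0,-1],[0,-0.006,0,0,0,0,-1],[0,-0.006,0,0,0,0,-1]]]}}

```text
time_s: 10.6
ee_pos: [0.5805, 0.0876, 0.1896]
tool_rot: [0.199, -3.128, -0.001]
ft_force: [-7.3, 2.4, -0.3]
opening: 0.0005
gripper_force: 3.7
```

>>> {"method": "step_arm", "body": {"steps": [[[0,-0.006,0,0,0,0,-1],[0,-0.006,0,0,0,0,-1],[0,-0.006,0,0,0,0,-1],[0,-0.006,0,0,0,0,-1],[0,-0.006,0,0,0,0,-1],[0,-0.004,0,0,0,0,-1]]]}}

```text
time_s: 11.35
ee_pos: [0.5838, 0.0621, 0.1896]
tool_rot: [0.198, -3.128, -0.001]
ft_force: [-7.0, 2.3, -0.7]
opening: 0.0007
gripper_force: 3.7
```

>>> {"method": "step_arm", "body": {"steps": [[[0,-0.004,0,0,0,0,-1],[0,-0.004,0,0,0,0,-1],[0,-0.004,0,0,0,0,-1],[0,0,0,0,0,0,-1]]]}}

```text
time_s: 11.85
ee_pos: [0.585, 0.0528, 0.1896]
tool_rot: [0.198, -3.128, -0.001]
ft_force: [-8.0, 1.3, -0.7]
opening: 0.0002
gripper_force: 3.6
```

```bash
python3 -c "
from h import *
look('w6')"
```

```text
t 11.85 pos [0.585  0.0528 0.1896] tip [0.5838 0.0528 0.0236] yaw 0.1263 zax [-0.007  0.    -1.   ] F [-8.   1.3 -0.7] op 0.0002
tip in stop -0.0208118185509658 0.0447282684091979
```

View pics/w6.png

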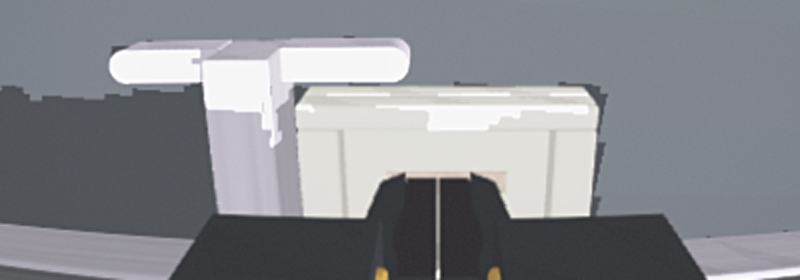

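The cassette's left end (column 297) is almost at the stop wall (column 295). I ease in until the force rises along y.

>>> {"method": "step_arm", "body": {"steps": [[[0,-0.002,0,0,0,0,-1],[0,-0.002,0,0,0,0,-1],[0,0,0,0,0,0,-1]]]}}

```text
time_s: 12.28
ee_pos: [0.5853, 0.0501, 0.1896]
tool_rot: [0.198, -3.128, -0.001]
ft_force: [-7.6, 1.8, -1.6]
opening: 0.0005
gripper_force: 3.6
```

>>> {"method": "step_arm", "body": {"steps": [[[0,-0.002,0,0,0,0,-1],[0,-0.002,0,0,0,0,-1],[0,0,0,0,0,0,-1]]]}}

```text
time_s: 12.65
ee_pos: [0.5856, 0.0478, 0.1896]
tool_rot: [0.199, -3.128, -0.002]
ft_force: [-7.9, 3.0, -0.3]
opening: 0.0006
gripper_force: 3.7
```

>>> {"method": "step_arm", "body": {"steps": [[[0,-0.002,0,0,0,0,-1],[0,-0.002,0,0,0,0,-1],[0,0,0,0,0,0,-1]]]}}

```text
time_s: 13.02
ee_pos: [0.586, 0.045, 0.1896]
tool_rot: [0.199, -3.128, -0.003]
ft_force: [-7.5, 4.0, -0.2]
opening: 0.0003
gripper_force: 3.8
```

```bash
python3 -c "
from h import *
look('w7')"
```

```text
t 13.03 pos [0.586  0.045  0.1896] tip [0.5847 0.0452 0.0236] yaw 0.1273 zax [-0.008  0.001 -1.   ] F [-7.5  4.  -0.2] op 0.0003
tip in stop -0.02082557788567014 0.0370647248008013
```

View pics/w7.png

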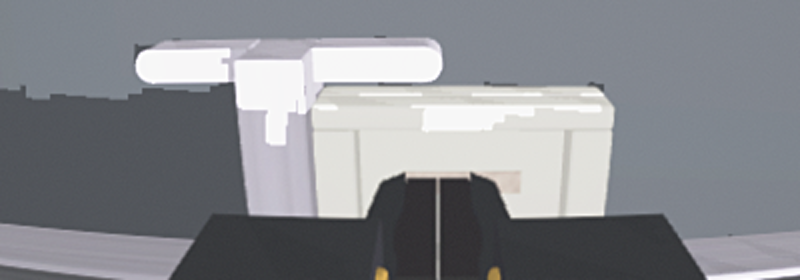

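The fingers have slipped about 4 mm inside the well while the cassette stayed put, so it is against the stop (wall edge at column 313). Now I back off the wall and lift straight out.

>>> {"method": "step_arm", "body": {"steps": [[[0.004,0,0,0,0,0,-1],[0.004,0,0,0,0,0,-1],[0.002,0,0,0,0,0,-1],[0,0,0,0,0,0,-1],[0,0,0,0,0,0,-1]]]}}

```text
time_s: 13.7
ee_pos: [0.5814, 0.0424, 0.1911]
tool_rot: [-0.197, 3.135, -0.0]
ft_force: [0.4, -0.4, -0.4]
opening: 0.0006
gripper_force: 0.0
```

>>> {"method": "step_arm", "body": {"steps": [[[0,0,-0.006,0,0,0,-1],[0,0,-0.01,0,0,0,-1],[0,0,-0.03,0,0,0,-1],[0,0,-0.06,0,0,0,-1],[0,0,-0.06,0,0,0,-1],[0,0,-0.06,0,0,0,-1],[0,0,0,0,0,0,-1],[0,0,0,0,0,0,-1]]]}}

```text
time_s: 14.7
ee_pos: [0.5808, 0.0425, 0.3603]
tool_rot: [0.198, -3.135, -0.0]
ft_force: [0.2, 0.3, 0.4]
opening: 0.0007
gripper_force: 0.0
```

```bash
python3 -c "
from h import *
s,T=state();c=capture('wrist');f=c['frame'];cv2.imwrite('pics/w8.png',f)
for q in('cassette','pocket_left','well','stop'):
    for t in spotter.tip_of('wrist',q)[:2]:
        p=t['location'];w=atw(c,p,.02 if q=='well' else .012)[:2]-[.610,.011];print(q,round(t['p'],2),np.round(p),(w@[.992,.1247]).round(4),(w@[-.1247,.992]).round(4))
# white mask around the cassette, edges in the stop frame
O=spotter.outline_of('wrist','cassette')
for o in O[:3]:
    ys,xs=np.nonzero(o['pixels']);W=np.array([atw(c,p,.03)[:2] for p in zip(xs,ys)],np.float32)*1000
    r_=cv2.minAreaRect(W);print(o['p'],o['location'],(np.array(r_[0])/1000-[.61,.011])@np.array([[.992,-.1247],[.1247,.992]]),r_[1:],)
print(np.r_[f[190:260,278].min(1)])
"
```

```text
t 14.7 pos [0.5808 0.0425 0.3603] tip [0.5807 0.0425 0.1943] yaw 0.1258 zax [-0. -0. -1.] F [0.2 0.3 0.4] op 0.0007
cassette 0.8 [415. 329.] 0.1708 0.2176
cassette 0.79 [498.   3.] -0.2536 0.2939
well 0.93 [288. 186.] -0.0251 0.044
well 0.87 [414. 330.] 0.1655 0.2126
0.85 [416.4, 342.3] [0.17790412 0.21893091] ((40.66899490356445, 39.08205032348633), 7.91666841506958)
0.73 [502.0, 12.5] [-0.23153323  0.28745657] ((38.1544075012207, 67.9179458618164), 22.824724197387695)
0.65 [283.4, 184.5] [-0.02860131  0.04216824] ((47.332984924316406, 69.76292419433594), 7.400031089782715)
[247 247 247 247 247 247 247 247 247 248 249 244 208 241 249 248 247 249
 253 200 188 247 247 245 244 244 244 244 246 245 153 128 131 134 133 134
 132 133 133 145 146  71  61  65  64  64  66  64  65  64  65  64  62  66
  64  64  65  64  62  60  59  59  60  60  58  58  58  61  57  57]
```

Along the image column through the cassette, its far edge runs straight into the rail with no dark gap. It reads y = 42 mm with yaw 0.129 rad, matching the rail, and the hand is clear.

```bash
python3 -c "
from h import *
print(r.sign_off())"
```

```text
the job is handed in; nothing more can be done
None
```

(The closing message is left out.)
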